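Fit the grating rotor on the wax shaver

TASK

Get the wax shaver ready: pick up the orange grating rotor, the one whose bore has four teeth, and push it down onto the shaver's four-toothed drive shaft, rocking it a little if the teeth catch, until they mesh and it sits fully home, flat on the shaver's black shoulder. Keep hold of it until it is home, then let go and move clear; leave the teal plain-bored rotor where it is.

Things in the scene. Friction and masses are not known exactly. Their poses are not given: they have to be found in the camera images.
- rotor_mid (a point): Loose orange grating rotor, 250 g: flange 90 mm across, 8 mm thick (3 mm blades on it), below an 8-sided collar, 58 mm across flats, to 64 mm high. Through bore 50 mm wide with four teeth 7 mm wide, in to 15 mm from the axis. Point: on the axis, 32 mm above the underside; z up. Flats to grip from above face x and y, both ways; slots also lie along x and y, teeth at 45 deg; repeats every 90 deg.
- shaft_seat (a point): Centre of the flat black shoulder, 64 mm across, on the fixed white wax shaver, 68 mm above the table; z up. The upright shaft's four teeth lie along x and y, both ways. The rotor's slots go over them with 4.5 mm play sideways, 10 deg in yaw; wrongly turned it stops 30 mm high. Home, its underside is on the shoulder, its mid point 32 mm above this. Housing 180 (x) by 150 (y), 60 mm high.
- shaft_tip (a point): Top of the steel drive shaft, on its axis 50 mm above the shoulder; same axes as shaft_seat. The core is 16 mm across and pointed; its four teeth are 7 mm wide, reach 20.5 mm from the axis, are full up to 26 mm above the shoulder and slope in to the core at 38 mm. The shaft does not turn.
- plain_rotor_mid (a point): Loose teal rotor that does not fit, to be left alone: same flange, 90 mm across and 8 mm thick, below a round collar 58 mm across, 64 mm high, with a smooth round bore 24 mm across. The point is on its axis, 32 mm above its underside; z up.
There are look-alikes about, which are no part of the job. Of the things that look like the part that bears rotor_mid, the smallest one is meant.

How it is judged:
By the outcome, as a careful person would: the job done as asked, in the order asked, and still so for the second after the job is handed in, with the robot touching nothing.
It also fails if it takes over 40 s, if anything falls off the work surface, if the arm or the gripper's body presses on something with over 40 N, if the wrist force passes 120 N, or if a joint passes its speed limit or range.

ROBOT

A 6-joint arm with a two-finger parallel gripper is mounted at the origin on the work surface. World frame = base frame: x ahead of the robot, y to its left, z up, the work surface at z = 0. Lengths are in m, angles in degrees, forces in N, time in s.
With the tool pointing down it reaches from about 0.4 to 0.825 m from the base axis. Payload 7 kg.
Tool frame: the origin (TCP) lies midway between the tips of the shut fingers; the grasp point (between the pads) lies 19 mm behind it; z points along the fingers, y is the direction in which the jaws open and shut (so a half turn about z gives the same grasp; the last joint's range is limited). The gripper opens to 88 mm and grips with 3 to 60 N. Pads are 19 mm wide; open, the fingers measure 130 mm over their backs; the gripper's body (78 mm by 193 mm) begins 47 mm behind the grasp point.
Start: joints at [-57.748, 20.546, 0.682, 0, -70.136, -16.507], TCP at [0.183, -0.65, 0.227] pointing down, gripper open.
Joint ranges: [-176.03, 176.03], [-82.01, 121.73], [-58.28, 71.71], [-173.87, 95.51], [-174.79, -0.11], [-173.66, 173.66]. Speed limits (degrees/s): [136.94, 136.94, 172.46, 180, 180, 180].

INTERFACE

Orientations are given as a 3x3 rotation matrix whose columns are the frame's x, y, z axes.
In Python, from rig import robot gives the robot as it stands. Calls block until the motion is done:
- robot.goto(position, orientation): joint-space move of the TCP to a pose.
- robot.servo_line(position, ori=None, speed=0.15): straight line of the TCP; ori=None keeps the orientation; speed is the mean speed in m/s.
- robot.movej(angles): joint-space move.
- robot.move_gripper(opening): opening from 0.0 (shut) to 1.0 (fully open); the grip force is fixed at half the most; returns when the fingers have stopped.
- robot.dwell(seconds).
- robot.ik(position, orientation): joint angles nearest the present ones, or None.
- robot.grab_frame(name): name is "scene" or "side" or "wrist"; returns (picture, depth): 420x560x3 uint8, red, green, blue; 420x560 float32, m along the optical axis (not along the pixel's ray), 0 where there is no reading.
- robot.camera_info(name): a dict with "vfov" (degrees; the focal length in pixels is half the picture's height over the tangent of half this angle, whatever the lens; pixels are square), "cx", "cy" (the principal point, pixels), "view" (4x4, takes a point from world to camera coordinates); the wrist camera has in their place "T_tool_cam" (4x4, takes a point from camera to tool coordinates, whose origin is the TCP and whose axes are the flange's). Camera axes: x right, y down, z forward; pixel columns grow to the right and rows downward; lengths in m; the calibration is good to about 2 mm. A picture is of the moment at which its call begins: read the wrist's pose just before it. camera_info takes no time and is no camera call.
A pose or a line that the arm cannot do raises robot.Unreachable and nothing moves.
- robot.job_done(): hands the job in, once; it reports no verdict.
Readings, each from a call of its own:
- robot.read_t(): time.
- robot.read_qpos(): joint angles.
- robot.read_qvel(): joint speeds.
- robot.read_effort(): joint torques, N m.
- robot.read_position(): TCP position.
- robot.read_tcp_rot(): TCP orientation.
- robot.read_force(): force on the tool from outside, world axes, zero at the start.
- robot.read_ft_torque(): the same for the moment, N m.
- robot.read_grip_width(): opening from 0.0 (shut) to 1.0 (fully open).
Only numpy, scipy, OpenCV 4.12 (cv2) and the standard library are available. Lean on these libraries where they do the work, as an engineer would, in place of code of your own. Each camera call takes 0.05 s, during which the arm holds its last target.

## Working session

There is one attempt and no reset: what is moved stays moved. The work goes in short steps, each a Python script; the robot and the scene stay as the last script left them, time stands still between calls to the robot, and variables do not carry over. Pictures are saved under pics/ and viewed, and the job is handed in when it is done.

```bash
mkdir -p pics; ls
python3 - <<'E'
from rig import robot
import numpy as np, cv2
for n in ["scene","side","wrist"]:
    p,d=robot.grab_frame(n); cv2.imwrite(f"pics/{n}0.png",p[:,:,::-1]); np.savez(f"pics/{n}0.npz",p=p,d=d)
    print(n,robot.camera_info(n))
print(robot.read_t())
E
```

```text
pics
scene {'vfov': 49.018593140199904, 'cx': 282.632283469729, 'cy': 204.03697399223577, 'view': array([[-0.29676078,  0.95489065,  0.01081089,  0.2661191 ],
       [ 0.75148177,  0.2405009 , -0.61435695, -0.31636526],
       [-0.58924374, -0.17419286, -0.78895415,  1.29056872],
       [ 0.        ,  0.        ,  0.        ,  1.        ]])}
side {'vfov': 43.31111267474986, 'cx': 271.4796608502459, 'cy': 205.065395840368, 'view': array([[-0.79348932, -0.60838634,  0.01551676,  0.34436465],
       [-0.34008596,  0.42212553, -0.84032825,  0.29944601],
       [ 0.50469421, -0.67206852, -0.54185575,  0.91928608],
       [ 0.        ,  0.        ,  0.        ,  1.        ]])}
wrist {'vfov': 61.03044728324465, 'cx': 283.9992186393029, 'cy': 210.1287838234173, 'T_tool_cam': array([[-2.91394387e-04, -9.67450212e-01, -2.53061262e-01,
         6.71796522e-02],
       [ 9.99999758e-01, -1.22150988e-04, -6.84495589e-04,
         8.23791162e-04],
       [ 6.31303720e-04, -2.53061400e-01,  9.67450014e-01,
        -1.58510637e-01],
       [ 0.00000000e+00,  0.00000000e+00,  0.00000000e+00,
         1.00000000e+00]])}
0.15
```

View pics/scene0.png

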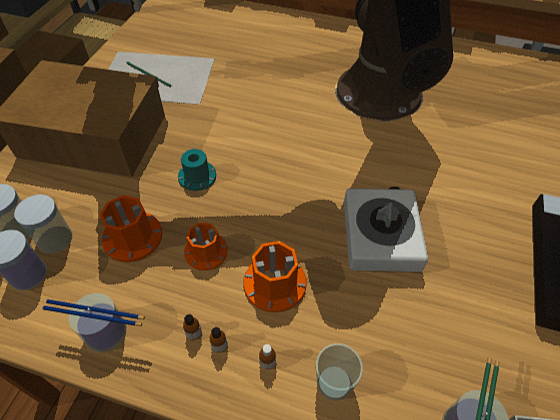

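View pics/side0.png

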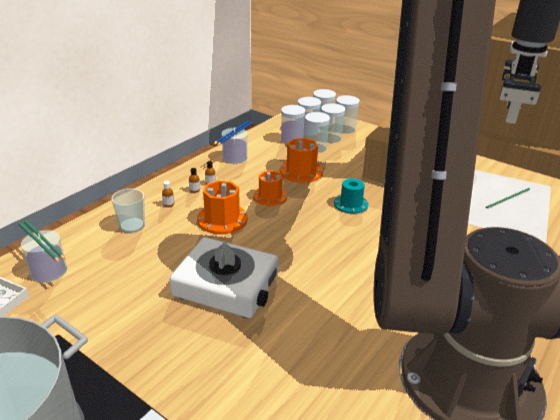

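View pics/wrist0.png

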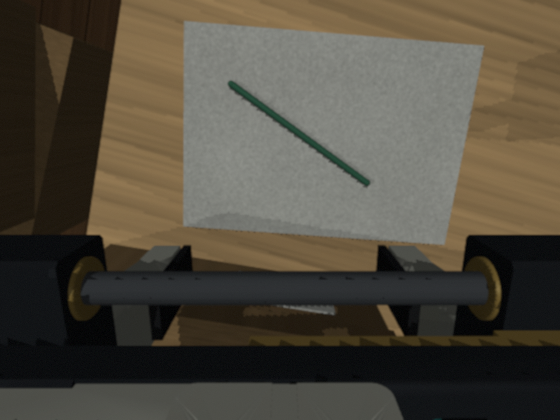

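The scene view shows three orange rotors at (130,225), (205,244) and (274,272). The smallest is at (205,244). The teal one is at (197,168) and the shaver at (386,228). Next I'll measure them from the depth images.

```bash
cat > h.py <<'E'
import numpy as np, cv2
from rig import robot
def cloud(n,d,info=None,R=None,t=None):
    info=info or robot.camera_info(n); f=210/np.tan(np.radians(info['vfov']/2))
    v,u=np.mgrid[:420,:560].astype(float)
    P=np.stack([(u-info['cx'])/f*d,(v-info['cy'])/f*d,d],-1)
    if n=='wrist':
        T=info['T_tool_cam']; P=P@T[:3,:3].T+T[:3,3]; P=P@R.T+t
    else:
        V=info['view']; P=(P-V[:3,3])@V[:3,:3]
    P[d<=0]=np.nan
    return P
def mask(p,d,col):
    h=cv2.cvtColor(p,cv2.COLOR_RGB2HSV)
    if col=='orange': m=(h[...,0]<14)&(h[...,1]>190)&(h[...,2]>60)
    if col=='teal': m=(h[...,0]>80)&(h[...,0]<100)&(h[...,1]>150)&(h[...,2]>30)
    return m&(d>0)
E
python3 - <<'E'
from h import *
for n in ["scene","side"]:
    z=np.load(f"pics/{n}0.npz"); p,d=z['p'],z['d']; P=cloud(n,d)
    for c in ['orange','teal']:
        k,l,s,ct=cv2.connectedComponentsWithStats(mask(p,d,c).astype(np.uint8))
        for i in range(1,k):
            if s[i,4]<150: continue
            Q=P[l==i]; Q=Q[Q[:,2]>0.003]
            top=np.percentile(Q[:,2],97); T=Q[Q[:,2]>top-.006]
            print(n,c,ct[i].round(),s[i,4],'top',top.round(4),'ctr',(T[:,:2].min(0)+T[:,:2].max(0))/2,np.ptp(T[:,:2],axis=0),'all',(Q.min(0)+Q.max(0))[:2]/2,np.ptp(Q,axis=0))
    # shoulder
    g=P[...,2]; m=(g>.055)&(g<.074)&(abs(P[...,0]-.5)<.3)
    k,l,s,ct=cv2.connectedComponentsWithStats(m.astype(np.uint8))
    for i in range(1,k):
        if s[i,4]>1000: print(n,'lvl',ct[i],s[i,4],np.nanmean(P[l==i],0),np.ptp(P[l==i],axis=0))
E
```

```text
scene orange [129. 231.] 2670 top 0.089 ctr [ 0.64740631 -0.41312747] [0.08269667 0.08379303] all [ 0.64800728 -0.41180741] [0.1223271  0.12393775 0.08847547]
scene orange [205. 248.] 1290 top 0.0639 ctr [ 0.63385305 -0.2496532 ] [0.06114827 0.06124716] all [ 0.63499796 -0.24902229] [0.08847273 0.08860766 0.0639348 ]
scene orange [274. 280.] 2704 top 0.0895 ctr [ 0.66185429 -0.0903165 ] [0.08459368 0.08485935] all [ 0.66940173 -0.09054518] [0.10918321 0.1244257  0.08899627]
scene teal [193. 158.] 295 top 0.0654 ctr [ 0.44761841 -0.35163395] [0.05468713 0.05461714] all [ 0.44761841 -0.35163395] [0.05468713 0.05461714 0.02917105]
scene teal [187. 181.] 158 top 0.027 ctr [ 0.46912326 -0.36525421] [0.01470468 0.02331433] all [ 0.46906059 -0.3597412 ] [0.04626919 0.06807728 0.03759517]
scene lvl [384.78631402 225.76973132] 4764 [0.49772891 0.0918876  0.06046059] [0.20614268 0.18585321 0.0189004 ]
side orange [290. 173.] 1903 top 0.088 ctr [ 0.64391062 -0.41086007] [0.08367937 0.08621052] all [ 0.64437823 -0.33570465] [0.12587815 0.26392502 0.08885498]
side orange [221. 211.] 1533 top 0.0878 ctr [ 0.65657813 -0.08917895] [0.08452905 0.08330962] all [ 0.65697084 -0.08110333] [0.1269084  0.10879528 0.08792835]
side teal [352. 196.] 751 top 0.0648 ctr [ 0.4435583  -0.35161017] [0.05550254 0.05857846] all [ 0.44344694 -0.34902793] [0.08897095 0.08409947 0.06266642]
side lvl [224.99655538 269.76709062] 3774 [0.4765464  0.09934053 0.06010464] [0.20734594 0.18496335 0.01888774]
```

Run:
```python
from h import *
print(robot.read_tcp_rot().round(3))
for n in ["scene","side"]:
    z=np.load(f"pics/{n}0.npz"); p,d=z['p'],z['d']; P=cloud(n,d)
    g=P[...,2]; m=(g>.05)&(g<.074)&(abs(P[...,0]-.48)<.2)&(abs(P[...,1]-.1)<.15)
    m=cv2.erode(m.astype(np.uint8),np.ones((3,3)))
    k,l,s,ct=cv2.connectedComponentsWithStats(m); i=1+s[1:,4].argmax()
    Q=P[l==i]; print(n,cv2.minAreaRect((Q[:,:2]*1000).astype(np.float32)))
    # shaft tip
    h=(g>.085)&(g<.13)&(abs(P[...,0]-.48)<.1)&(abs(P[...,1]-.1)<.08); Q=P[h]; print(len(Q),Q[Q[:,2].argmax()],Q.mean(0))
    # tip region
    Q=Q[Q[:,2]>.108]; print(len(Q),Q.mean(0) if len(Q) else 0)
z=np.load("pics/scene0.npz")['p']
a=cv2.resize(z[205:285,170:240],None,fx=6,fy=6,interpolation=cv2.INTER_CUBIC);b=cv2.resize(z[180:280,335:435],None,fx=4,fy=4,interpolation=cv2.INTER_CUBIC)
cv2.imwrite("pics/crops.png",np.hstack([a[:400],b])[:,:,::-1])
```

```text
[[-0.963 -0.271 -0.   ]
 [-0.271  0.963  0.001]
 [ 0.     0.001 -1.   ]]
scene ((490.68896484375, 90.25498962402344), (175.5968780517578, 144.7471923828125), 16.351451873779297)
230 [0.48943775 0.08814684 0.11835041] [0.49253402 0.0906317  0.09901075]
37 [0.4895823  0.09100994 0.11270344]
side ((482.4490661621094, 92.42084503173828), (173.64990234375, 145.17520141601562), 15.875276565551758)
227 [0.48698865 0.09059054 0.11833231] [0.48184159 0.09408232 0.09843962]
35 [0.48337253 0.09266009 0.11241442]
```

View pics/crops.png

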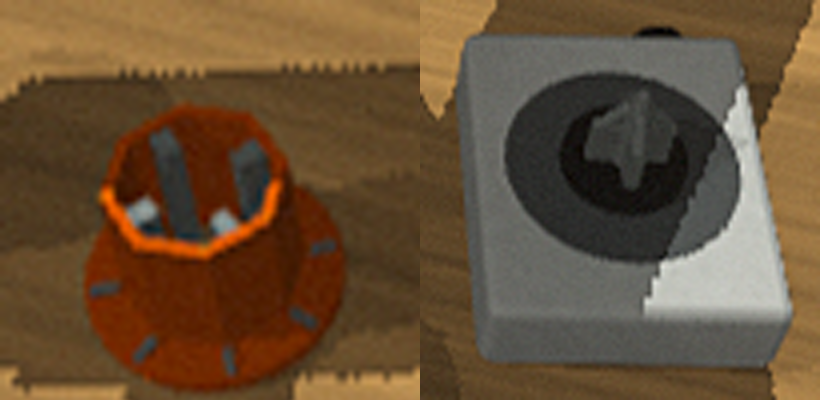

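Run:
```python
from h import *
z=np.load("pics/scene0.npz"); P=cloud('scene',z['d']); print(P[80,80],P[100,60],P[120,20],P[150,120])
R=robot.read_tcp_rot()
r=np.array([.633,-.249]); 
robot.servo_line(robot.read_position()+[0,0,.08],speed=.25)
xy=r-.045*R[:2,0]
robot.goto([*xy,.26],R)
t=robot.read_position();R=robot.read_tcp_rot()
p,d=robot.grab_frame('wrist'); cv2.imwrite("pics/w1.png",p[:,:,::-1]); np.savez("pics/w1.npz",p=p,d=d,R=R,t=t)
print(t,robot.read_qpos(),robot.read_t(),robot.read_force())
```

```text
[ 0.34283393 -0.68531981  0.12304369] [ 0.42438275 -0.68503987  0.12588319] [ 0.50903291 -0.73082006  0.12444374] [ 0.49527334 -0.50152807  0.08858701]
[ 0.67587397 -0.23787066  0.26024409] [-3.89540181e+00  2.35871063e+01  9.64657235e+00 -6.30274900e-02
 -7.60793544e+01 -7.04267171e+01] 2.9667 [-0.35620069 -0.37966502 -0.92442829]
```

View pics/w1.png

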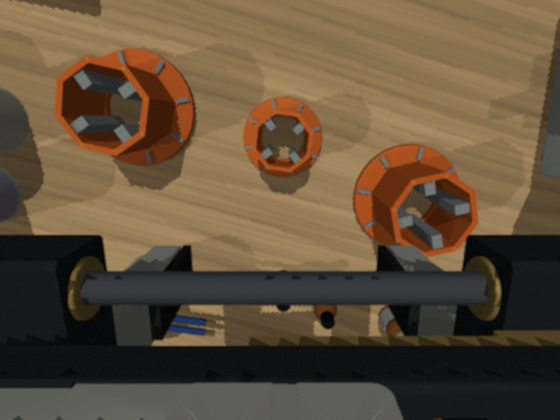

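```bash
cat > fit.py <<'E'
from h import *
from scipy.optimize import least_squares
def rotor(f,guess):
    z=np.load(f); p,d=z['p'],z['d']; P=cloud('wrist',d,R=z['R'],t=z['t'])
    near=np.hypot(P[...,0]-guess[0],P[...,1]-guess[1])<.05
    m=mask(p,d,'orange')
    Q=P[near&m]; top=Q[Q[:,2]>.058]
    fl=Q[(Q[:,2]<.02)]
    (c,r)=cv2.minEnclosingCircle((top[:,:2]*1000).astype(np.float32)); (c2,r2)=cv2.minEnclosingCircle((fl[:,:2]*1000).astype(np.float32))
    print('top',c,r,len(top),np.median(top[:,2]),'flange',c2,r2)
    # octagon centre by max outline: fit hull
    hull=cv2.convexHull((top[:,:2]*1000).astype(np.float32))[:,0]
    c=np.array(c)/1000
    g=near&~m&(P[...,2]>.03)&(np.hypot(P[...,0]-c[0],P[...,1]-c[1])<.024)
    T=P[g]; a=np.arctan2(T[:,1]-c[1],T[:,0]-c[0]); w=np.exp(4j*a).mean(); print('teeth n',len(T),'angle mod90',np.degrees(np.angle(w))/4%90,abs(w), 'mean',T.mean(0))
    # octagon fit: all rim points: project
    X=(top[:,:2]-c)
    best=[]
    for th in np.arange(0,45,.5):
        A=np.radians(th+45*np.arange(8)); pr=X@np.array([np.cos(A),np.sin(A)])
        ext=np.percentile(pr,99,axis=0); best.append((np.mean(ext),th,ext))
    b=min(best,key=lambda q:q[0]); e=b[2]; A=np.radians(b[1]+45*np.arange(8)); off=(e[:,None]*np.c_[np.cos(A),np.sin(A)]).sum(0)/4
    print('oct flat angle mod45',b[1],'apothem',b[0],'centre',c+off)
if __name__=='__main__': rotor('pics/w1.npz',[.633,-.249])
E
python3 fit.py
```

```text
top (632.655029296875, -241.3246307373047) 40.38797378540039 785 0.06443932236634753 flange (633.5883178710938, -250.86331176757812) 43.85826873779297
teeth n 20198 angle mod90 66.1480839817355 0.0833184597427251 mean [ 0.64875884 -0.23773373  0.35730605]
oct flat angle mod45 8.5 apothem 0.028771621718311373 centre [ 0.6338174  -0.25104282]
```

```bash
sed -i 's/near=np.hypot/near=(P[...,2]<.08)\&(np.hypot/; s/guess\[1\])<.05$/guess[1])<.05)/' fit.py; python3 fit.py
python3 - <<'E'
import cv2,numpy as np
p=np.load('pics/w1.npz')['p'][85:190,225:340]
cv2.imwrite('pics/w1c.png',cv2.resize(p,None,fx=5,fy=5,interpolation=cv2.INTER_CUBIC)[:,:,::-1])
E
```

```text
top (633.8517456054688, -251.1615447998047) 31.0501766204834 778 0.0644327671103745 flange (633.5883178710938, -250.86331176757812) 43.85826873779297
teeth n 333 angle mod90 52.985328954783 0.8876619552150441 mean [ 0.63440225 -0.25109215  0.05904264]
oct flat angle mod45 10.0 apothem 0.028633741974721377 centre [ 0.63378819 -0.25119854]
```

View pics/w1c.png

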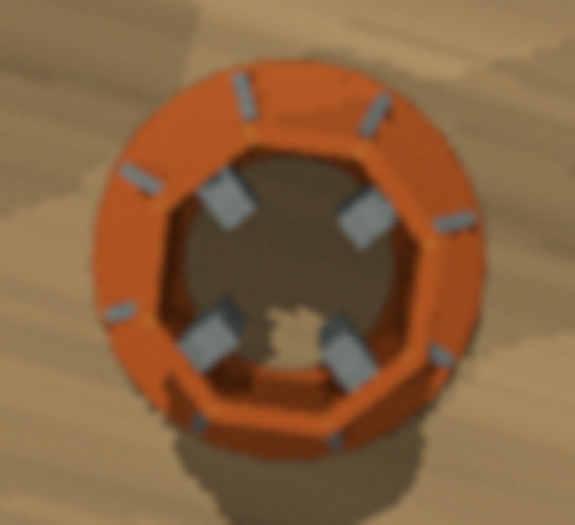

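```bash
cat >> h.py <<'E'
def Ra(deg):
    a=np.radians(deg); c,s=np.cos(a),np.sin(a)
    return np.array([[-s,c,0],[c,s,0],[0,0,-1.]])
E
python3 - <<'E'
from h import *
R=Ra(196); print(np.linalg.det(R))
xy=np.array([.487,.091])-.045*R[:2,0]
robot.goto([*xy,.30],R)
t=robot.read_position();R=robot.read_tcp_rot()
p,d=robot.grab_frame('wrist'); cv2.imwrite("pics/w2.png",p[:,:,::-1]); np.savez("pics/w2.npz",p=p,d=d,R=R,t=t)
print(t,robot.read_qpos(),robot.read_t())
P=cloud('wrist',d,R=R,t=t); g=P[...,2]
m=(g>.055)&(g<.075)&(abs(P[...,0]-.487)<.15)&(abs(P[...,1]-.091)<.13)
Q=P[m]; print(cv2.minAreaRect((Q[:,:2]*1000).astype(np.float32)))
for lo in (.09,.1,.108,.112):
    h=(g>lo)&(g<.13)&(abs(P[...,0]-.487)<.05)&(abs(P[...,1]-.091)<.05);Q=P[h]
    if len(Q): print(lo,len(Q),Q.mean(0),Q[:,2].max(),cv2.minEnclosingCircle((Q[:,:2]*1000).astype(np.float32)))
c=np.array([.487,.091])
h=(g>.076)&(g<.13)&(abs(P[...,0]-.487)<.05)&(abs(P[...,1]-.091)<.05);Q=P[h]; c=np.array(cv2.minEnclosingCircle((Q[:,:2]*1000).astype(np.float32))[0])/1e3
X=Q[:,:2]-c; r=np.hypot(*X.T); a=np.arctan2(X[:,1],X[:,0])[r>.011]; w=np.exp(4j*a).mean(); print(c,r.max(),'teeth',np.degrees(np.angle(w))/4%90,abs(w))
E
```

```text
1.0
[0.47503885 0.13393142 0.29992186] [ 3.86001093e+01  7.46230804e-01 -1.45809241e+01  7.24571461e-03
 -7.47005105e+01 -2.27053035e+01] 4.5833
((487.53387451171875, 90.2933120727539), (178.20672607421875, 148.25059509277344), 16.147825241088867)
0.09 588 [0.48704959 0.08969156 0.10506182] 0.1194280972134808 ((487.1673889160156, 90.51045989990234), 20.589553833007812)
0.1 433 [0.48749523 0.09000704 0.10814738] 0.1194280972134808 ((487.20391845703125, 90.03089141845703), 16.971145629882812)
0.108 202 [0.48733971 0.09032427 0.1125172 ] 0.1194280972134808 ((487.0135498046875, 90.74787139892578), 9.703363418579102)
0.112 94 [0.48749028 0.09017186 0.11592476] 0.1194280972134808 ((487.6102600097656, 90.15825653076172), 5.393544673919678)
[0.48716739 0.09051046] 0.020589453575624184 teeth 15.900672694533442 0.8452399162169543
```

View pics/w2.png

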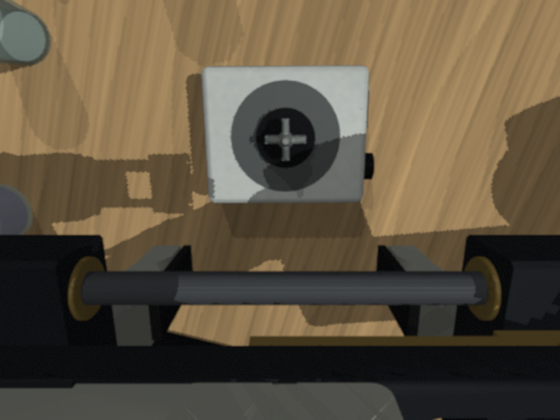

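The shaft centre is at about (0.487, 0.090), with its teeth at 16°. It is at pixel (286,140) in the wrist view. Next I'll pick up the rotor.

Run:
```python
from h import *
R=Ra(189); c=[.6338,-.2510]
robot.goto([*c,.17],R)
robot.servo_line([*c,.027],speed=.12)
print(robot.read_position(),robot.read_force())
robot.move_gripper(0.0)
print('grip',robot.read_grip_width()*88,robot.read_position(),robot.read_force())
robot.dwell(.2)
p,d=robot.grab_frame('wrist'); cv2.imwrite("pics/w3.png",p[:,:,::-1])
robot.servo_line([*c,.05],speed=.08)
print('grip',robot.read_grip_width()*88,robot.read_force(),robot.read_qpos(),robot.read_t())
p,d=robot.grab_frame('side'); cv2.imwrite("pics/s3.png",p[:,:,::-1])
```

```text
[ 0.63441988 -0.25111836  0.02792649] [ 0.5410898  -0.00055786 -0.25165824]
grip 58.026951910092535 [ 0.6336543  -0.25106574  0.02715541] [-2.07624441 -0.21441827  2.07142636]
grip 58.192195555262394 [ 0.21466761  0.01402889 -3.80032546] [-5.26058122e+00  2.94321792e+01 -9.92759551e+00 -1.47387797e-02
 -5.05589300e+01  1.42612123e+01] 8.8167
```

View pics/s3.png

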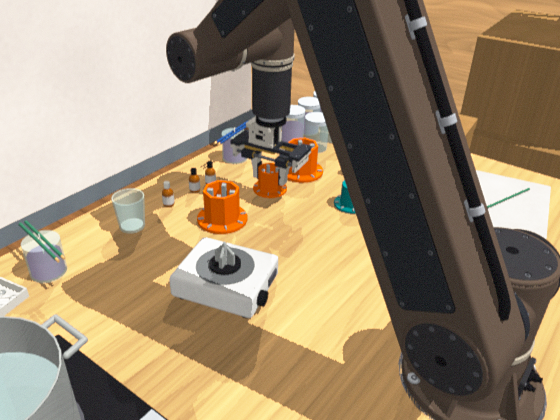

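View pics/w3.png

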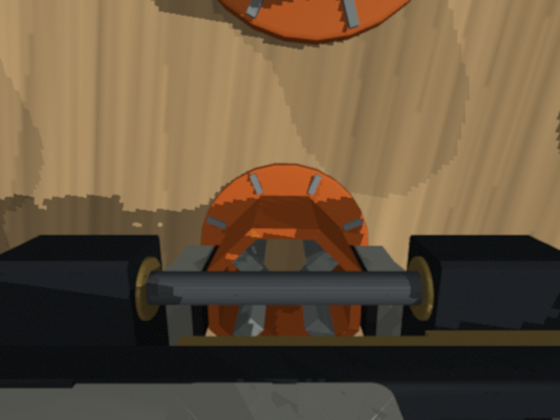

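Run:
```python
from h import *
R0=robot.read_tcp_rot()
robot.servo_line([.6338,-.2510,.24],speed=.25)
R=Ra(196); c=[.4873,.0903]
robot.goto([*c,.23],R)
robot.servo_line([*c,.152],speed=.12)
robot.dwell(.15)
print(robot.read_position(),robot.read_force(),robot.read_grip_width()*88,robot.read_t())
for n in('scene','side'):
    p,d=robot.grab_frame(n); cv2.imwrite(f"pics/{n}4.png",p[:,:,::-1]); np.savez(f"pics/{n}4.npz",p=p,d=d)
    P=cloud(n,d); m=mask(p,d,'orange')&(np.hypot(P[...,0]-c[0],P[...,1]-c[1])<.07)
    Q=P[m]; print(n,len(Q),Q.min(0),Q.max(0))
    F=Q[(Q[:,2]<.142)]; print(cv2.minEnclosingCircle((F[:,:2]*1000).astype(np.float32)))
```

```text
[0.48788355 0.09050447 0.15287579] [-0.05905392 -0.98453089 -2.66485668] 58.09743091016314 12.1167
scene 658 [0.45777559 0.04782052 0.12705537] [0.54581713 0.13417437 0.25303702]
((490.58599853515625, 90.75579833984375), 44.64654541015625)
side 1207 [0.4404281  0.05382308 0.12639163] [0.53024078 0.13614887 0.25432418]
((485.322265625, 92.01394653320312), 44.918575286865234)
```

View pics/scene4.png

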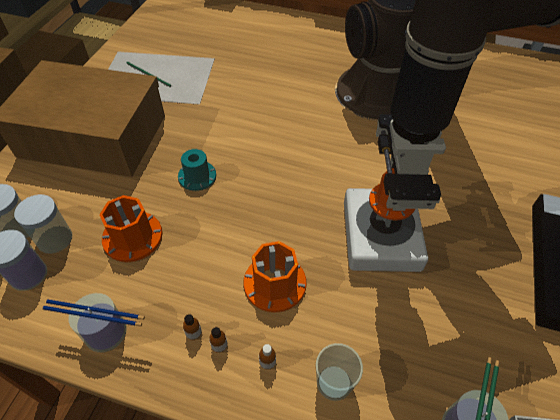

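View pics/side4.png

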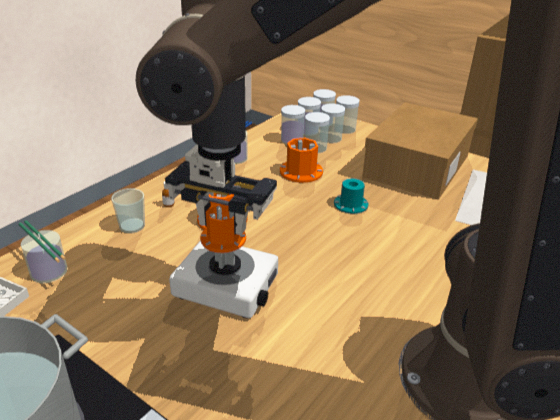

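The rotor is above the shaft and centred to about 1–2 mm in both views. Next I'll lower it step by step, watching the force.

Run:
```python
from h import *
c=[.4873,.0903]
f0=robot.read_force()
z=.152
while z>.0935:
    z-=.004 if z>.105 else .002
    robot.servo_line([*c,z],speed=.05)
    p=robot.read_position();f=robot.read_force()-f0
    print(round(z,4),p.round(4),f.round(1),robot.read_ft_torque().round(2))
    if f[2]>12 or np.hypot(f[0],f[1])>12: print('contact');break
print(robot.read_t(),robot.read_grip_width()*88)
```

```text
0.148 [0.4871 0.0902 0.1478] [-0.1 -0.4  0.5] [0.07 0.1  0.05]
0.144 [0.4871 0.0902 0.1437] [-0.5 -0.   0.7] [0.08 0.17 0.03]
0.14 [0.4871 0.0902 0.1397] [-0.3  0.4 -0.8] [-0.03  0.11 -0.02]
0.136 [0.4871 0.0902 0.1357] [ 0.4 -0.3  0.2] [0.1  0.11 0.02]
0.132 [0.4871 0.0902 0.1317] [-0.5 -0.2  0.3] [ 0.06  0.09 -0.03]
0.128 [0.4871 0.0902 0.1277] [-0.2  0.1  1.8] [-0.02  0.16  0.02]
0.124 [0.4871 0.0902 0.1237] [-0.3 -1.   0.5] [0.03 0.1  0.08]
0.12 [0.4871 0.0902 0.1197] [-0.9  0.2  0.2] [ 0.06  0.1  -0.03]
0.116 [0.4871 0.0902 0.1157] [ 0.  -0.1  1.2] [-0.01  0.09 -0.03]
0.112 [0.4871 0.0902 0.1117] [-0.2 -0.4 -0.5] [ 0.03  0.16 -0.02]
0.108 [0.4871 0.0902 0.1077] [ 0.9 -1.   0.9] [0.06 0.12 0.04]
0.104 [0.4871 0.0902 0.1037] [-0.3  0.3 -0.2] [0.03 0.14 0.04]
0.102 [0.4872 0.0903 0.1019] [-0.5  0.9  0.4] [ 0.03  0.17 -0.03]
0.1 [0.4872 0.0902 0.0999] [1.  0.  0.3] [-0.    0.12 -0.03]
0.098 [0.4872 0.0902 0.0979] [-0.3 -0.6  0.4] [-0.    0.17  0.04]
0.096 [0.4872 0.0902 0.0959] [ 0.6 -0.2  0.2] [ 0.06  0.11 -0.01]
0.094 [0.4876 0.0903 0.0949] [-2.9 -0.2 11.1] [-0.11  1.37 -0.02]
0.092 [0.4877 0.0903 0.0944] [-9.3 -0.7 27.6] [-0.34  3.94 -0.31]
contact
16.7167 57.84313592370055
```

It meshed without catching and bottomed out at TCP z = 0.095, which is the home height. I'll ease off the push, check, and release.

Run:
```python
from h import *
c=[.4873,.0903]
robot.servo_line([*c,.0945],speed=.03); print(robot.read_position(),robot.read_force())
robot.move_gripper(1.0); robot.dwell(.2)
print(robot.read_grip_width(),robot.read_force())
robot.servo_line([*c,.20],speed=.12)
R=robot.read_tcp_rot(); xy=np.array(c)-.045*R[:2,0]
robot.goto([*xy,.30],R); robot.dwell(.2)
t=robot.read_position();R=robot.read_tcp_rot()
p,d=robot.grab_frame('wrist'); cv2.imwrite("pics/w5.png",p[:,:,::-1])
P=cloud('wrist',d,R=R,t=t); m=mask(p,d,'orange')&(np.hypot(P[...,0]-c[0],P[...,1]-c[1])<.07)&(P[...,2]<.2)
Q=P[m]; T=Q[Q[:,2]>.12]; F=Q[Q[:,2]<.09]
for X in(T,F):
    A=np.c_[X[:,:2]-c,np.ones(len(X))]; co=np.linalg.lstsq(A,X[:,2],rcond=None)[0]
    print(len(X),'medz',np.median(X[:,2]),'tilt deg',np.degrees(co[:2]),cv2.minEnclosingCircle((X[:,:2]*1000).astype(np.float32)))
p,d=robot.grab_frame('side'); cv2.imwrite("pics/s5.png",p[:,:,::-1])
print(robot.read_t())
```

```text
[0.48742322 0.09042282 0.09452569] [-1.70882549  1.67098595  2.54995663]
1.0015102309470971 [-0.13494385 -0.13010775  0.56304891]
1007 medz 0.13230496686864512 tilt deg [ 0.33438377 -1.62588723] ((488.4224853515625, 91.37902069091797), 31.101383209228516)
1995 medz 0.07640833411759834 tilt deg [-0.20374475  0.2513906 ] ((486.9861145019531, 90.33479309082031), 44.87306213378906)
19.7417
```

View pics/w5.png

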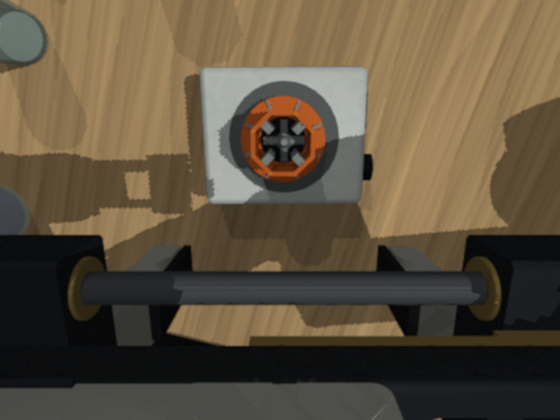

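View pics/s5.png

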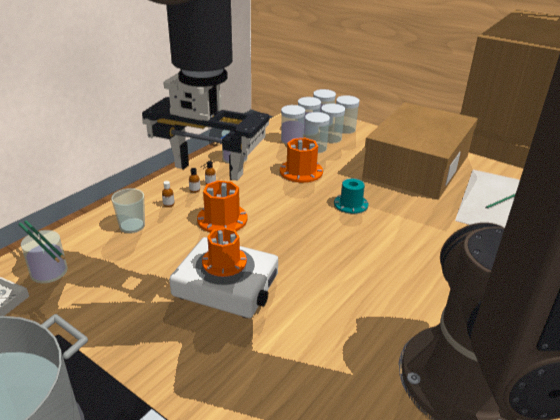

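The wrist view at (284,140) shows the shaft teeth lying in the rotor's slots. The rotor's top is at 0.132 and its flange top at 0.076, and the flange is flat, so it is home. The gripper is clear of it.

```bash
python3 -c "
from rig import robot
robot.job_done()"
```

```text
the job is handed in; nothing more can be done
```

The small orange rotor is home on the shaver's drive shaft, released, and the job is handed in. I gripped it by its flats and turned it 7° to match the shaft. It meshed on the first straight push, with no rocking needed, and bottomed out at the expected height. The push peaked at about 28 N before I eased off and let go.

**Last checks:**
- **Height:** the flange top is at 76.4 mm (76 expected) and the collar top at 132.3 mm (132 expected).
- **Centre:** the flange centre is within 1 mm of the shaft axis.
- **Flatness:** the flange came out flat to about 0.3°. A fit to the collar rim gave about 1.6°, which disagrees; I put that down to edge noise, because the flange has more points and the heights match.
- **Surroundings:** the teal rotor and the two larger orange ones look unmoved. The gripper was clear, and the clock read 19.7 s at the last check before handing in.

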